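# Turn the chopping board to its wooden side and set the garlic on it

### The job

The small chopping board lies with its green side up: push it sideways up against the sloping steel rest until it leans there, then tip it back over, away from the rest, and lay it down gently, without letting it slam, so that it lies flat on the worktop just in front of the rest's slope with its wooden side up. Then set the garlic bulb upright on the middle of the wooden side without dropping it, and leave the other things where they are.

Things in the scene. Friction and masses are not known exactly. Their poses are not given: they have to be found in the camera images.
- board: two-faced wooden chopping board, green plastic on one face, 100 (its x) x 90 (its y) x 16 mm, 90 mm ends fully rounded, about 0.15 kg. Origin in the centre of the wooden face; z points from the wooden to the green face, so at the start (green up) z is up. It lies left of the rest, 10 to 30 mm from it, a rounded end (+x) roughly along the rest's toe (within 0.15 rad)
- board_mid (a point): centre of the chopping board's volume, 8 mm from either face
- board_rest: sheet-steel rest fixed to the worktop, 120 mm wide. Origin on the worktop, middle of its toe (line where the sloping face meets the worktop). x level, square to the toe, roughly to the robot's right; y along the toe; z up. The face rises towards +x at 47 degrees to the worktop; a board pushed square against it in +x climbs it and leans there, reaching 38 mm past its top
- garlic: garlic bulb, pale pink, 60 mm across, 59 mm high, 0.06 kg, standing on its root on the steel strip to the right of the rest. Origin at the centre of its underside, z up to the tip; widest about 25 mm up.
- gn_herbs: bystander: white rectangular pan of green herbs, 99 x 185 x 55 mm, on the right
- spice_1: bystander: spice jar with black cap, 41 mm across, 105 mm tall, left of the board
- spice_2: bystander: spice jar, 41 mm across, 105 mm tall, left of the board
- timer: bystander: round wind-up kitchen timer, 66 mm across, 48 mm high, front left
- wood_spatula: bystander: wooden spatula lying flat, 276 mm long, on the left
- rest_top (a point): middle of the rest's top edge, 45 mm above the worktop and 44 mm behind the toe (rest's x = 0.044); open behind. Pushing the board up the slope takes under 15 N
- filler_tip (a point): obstacle, fixed: lowest point of the pot filler (water tap) on the left, 0.28 m up; its valve and pipe stand above it to z = 0.58 and reach from y = 0.38 to the left, x = 0.43 to 0.53. Kitchen utensils hang over the worktop behind x = 0.5, the lowest 0.43 m up (about 0.5 m over the work), so keep the wrist low and near the front there

How it is judged:
By the outcome, as a careful person would: the job done as asked, in the order asked, and still so for the second after the job is handed in, with the robot touching nothing.
It also fails if it takes over 72 s, if anything falls off the work surface, if the arm or the gripper's body presses on something with over 40 N, if the wrist force passes 120 N, or if a joint passes its speed limit or range.

### The arm

A 7-joint arm with a two-finger parallel gripper is mounted at the origin on a cart in front of the work surface, level with it; the furniture and walls round the work are solid. World frame = base frame: x ahead of the robot, y to its left, z up, the work surface at z = 0. Lengths are in m, angles in rad, forces in N, time in s.
With the tool pointing down it reaches from about 0.425 to 0.875 m from the base axis. Payload 4.7 kg.
Tool frame: the origin (TCP) lies midway between the tips of the shut fingers; the grasp point (between the pads) lies 19 mm behind it; z points along the fingers, y is the line along which they close (so a half turn about z gives the same grasp; the last joint's range is limited). The gripper opens to 87 mm and grips with 3 to 60 N. Pads are 19 mm wide; open, the fingers measure 117 mm over their backs; the gripper's body (75 mm by 190 mm) begins 51 mm behind the grasp point.
Start: joints at [1.257, 0.321, -0.07, 1.45, 0.023, 1.371, -0.057], TCP at [0.209, -0.615, 0.223] pointing down, gripper open.
Joint ranges: [-2.86, 2.86], [-0.3, 2.09], [-1.38, 1.24], [0.06, 2.45], [-1.56, 4.7], [0.09, 2.05], [-2.69, 2.69]. Speed limits (rad/s): [2.57, 2.57, 3.14, 3.14, 3.14, 3.14, 3.14].

### API

Orientations are given as a rotation vector (axis times angle).
In Python, from bench import ctrl gives the robot as it stands.
- The arm moves only by the shell command python3 inch.py 'ROWS' [FORCE]. ROWS is a JSON object with one list for each field, all of the same length, 1 to 20, a row being the entries at one place: tx, ty, tz (the shift in mm), twist (a turn about the tool's z in units of 0.05 rad), jaw (the opening from 0.0 (shut) to 1.0 (fully open)); each row is the pose to reach, as a shift and turn from the pose commanded when the command began, along the tool's axes at that moment; what a row does not reach only later rows make up. A row lasts 1/10 s, in which the tool goes at most 0.05 m and 0.15 rad, less where a joint would pass 70% of its speed; a pose out of reach is approached as far as the arm can. The fingers move at their own pace and stop on an object; FORCE is the grip in N (left out, the last holds). Time passes only in rows, so rows that do not move let the fingers close. It prints the time, the measured TCP pose, the force, the opening and the grip force at its end. Input that does not fit is refused with a message, and nothing moves.
- ctrl.get_state(): the state, without advancing time (a new reading comes with each control period).
- ctrl.get_image(name): name is "scene" or "top"; returns the picture (400x640x3 uint8, red, green, blue); there is no depth.
- ctrl.camera_model(name): a dict with "vertical_fov" (degrees; the focal length in pixels is half the picture's height over the tangent of half this angle, whatever the lens; pixels are square), "cx", "cy" (the principal point, pixels), "rvec" (rotation vector, rad) and "tvec" (3), from world to camera coordinates, as OpenCV has them. Camera axes: x right, y down, z forward; pixel columns grow to the right and rows downward; lengths in m; the calibration is good to about 2 mm. A picture is of the moment at which its call begins. camera_model takes no time and is no camera call.
- ctrl.close_job(): hands the job in; it is judged then, once.
The state is a dict: "time": time; "joint_positions": joint angles; "qd": joint speeds; "joint_torque": joint torques, N m; "position": TCP position; "tool_rot": TCP orientation; "ft_force": force on the tool from outside, world axes, zero at the start; "torque": the same for the moment, N m; "grip_width": opening from 0.0 (shut) to 1.0 (fully open); "grip_force": force on a finger pad.
Only numpy, scipy, OpenCV 4.12 (cv2) and the standard library are available. Lean on these libraries where they do the work, as an engineer would, in place of code of your own. Each camera call takes 0.05 s, during which the arm holds its last target. There are 200 camera calls.

## Working session

There is one attempt and no reset: what is moved stays moved. The work goes in short steps, Python scripts to look and compute and a shell command to move; the robot and the scene stay as the last step left them, time stands still between calls to the robot, and variables do not carry over. Pictures are saved under pics/ and viewed, at most 10 in all, crops included, and the job is handed in when it is done.

```bash
ls; mkdir -p pics
python3 - <<'E'
from bench import ctrl
import cv2
for n in("scene","top"):
    cv2.imwrite(f"pics/{n}0.png",ctrl.get_image(n)[:,:,::-1]); print(ctrl.camera_model(n))
s=ctrl.get_state(); print(s)
E
```

```text
bench.py
inch.py
pics
{'vertical_fov': 45.432057080490566, 'cx': 322.6922635293498, 'cy': 204.79957549052796, 'rvec': array([ 0.8659043 , -2.63457307,  0.95459128]), 'tvec': array([0.4411554 , 0.39554467, 1.51795339])}
{'vertical_fov': 46.87164427158174, 'cx': 320.6156483095155, 'cy': 197.36085246764557, 'rvec': array([ 1.8209041 , -2.2856199 ,  0.35497332]), 'tvec': array([0.08644643, 0.60831494, 1.66729045])}
{'time': 0.1, 'joint_positions': array([ 1.25709425,  0.32175385, -0.0700739 ,  1.45156058,  0.02261556,
        1.3707869 , -0.05691767]), 'qd': array([ 0.00065233, -0.00226292, -0.00010584, -0.00117214,  0.00191867,
        0.0001204 , -0.00052955]), 'joint_torque': array([-9.40056962e-04, -4.92571807e+01, -4.06235782e-01, -3.13397419e+01,
       -6.42072642e-02,  3.94669280e-02,  5.78363597e-05]), 'position': array([ 0.20905904, -0.61494011,  0.22156377]), 'tool_rot': array([-3.09783419e+00, -5.12339260e-01,  6.13081405e-04]), 'ft_force': array([1.00250953, 0.04779308, 0.13990113]), 'torque': array([-0.01154127, -0.00309413, -0.00086698]), 'grip_force': 0.0, 'grip_width': 0.9971364876492835}
```

View pics/scene0.png

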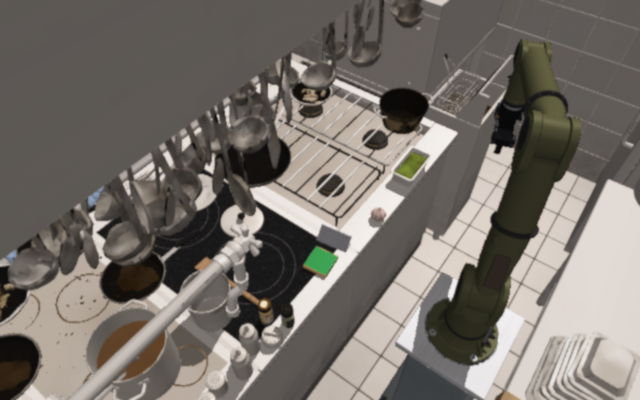

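View pics/top0.png

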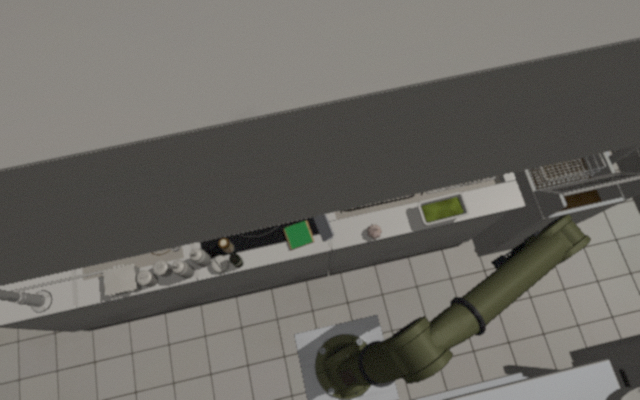

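The scene picture shows the green board at (320,262), the dark rest right of it at (335,237), garlic at (377,214) and herbs at (410,165). In the top view, the board is at (298,235), the rest at (322,226), the garlic at (374,231). Next I'll measure and zoom in.

```bash
cat > h.py <<'E'
import numpy as np, cv2
from bench import ctrl
class Cam:
    def __init__(s,n):
        m=ctrl.camera_model(n); s.n=n; f=200/np.tan(np.radians(m["vertical_fov"]/2))
        s.K=np.array([[f,0,m["cx"]],[0,f,m["cy"]],[0,0,1]]); s.rv=m["rvec"]; s.R=cv2.Rodrigues(m["rvec"])[0]; s.t=np.array(m["tvec"])
        s.c=-s.R.T@s.t
    def proj(s,P): return cv2.projectPoints(np.float64(P).reshape(-1,3),s.rv,s.t,s.K,None)[0][:,0]
    def ray(s,uv): 
        d=s.R.T@np.linalg.solve(s.K,[uv[0],uv[1],1]); return d/np.linalg.norm(d)
    def onz(s,uv,z): d=s.ray(uv); return s.c+d*(z-s.c[2])/d[2]
    def img(s): return ctrl.get_image(s.n)[:,:,::-1].copy()
def tri(c1,u1,c2,u2):
    A=np.zeros((3,3));b=np.zeros(3);
    for c,u in((c1,u1),(c2,u2)):
        d=c.ray(u);M=np.eye(3)-np.outer(d,d);A+=M;b+=M@c.c
    return np.linalg.solve(A,b)
S,T=Cam("scene"),Cam("top")
E
python3 - <<'E'
from h import *
np.set_printoptions(precision=4,suppress=True)
print(S.c,T.c)
ims={"s":cv2.imread("pics/scene0.png"),"t":cv2.imread("pics/top0.png")}
for k,c in(("s",S),("t",T)):
    im=ims[k];h=cv2.cvtColor(im,cv2.COLOR_BGR2HSV)
    m=cv2.inRange(h,(50,120,60),(80,255,255)); n,l,st,ce=cv2.connectedComponentsWithStats(m)
    i=1+np.argmax(st[1:,4]); print(k,st[i],ce[i],"centre",c.onz(ce[i],.016))
    cn=max(cv2.findContours((l==i).astype(np.uint8),0,2)[0],key=cv2.contourArea)
    q=cv2.approxPolyDP(cn,4,True)[:,0]
    print(np.c_[q,[c.onz(p,.016)[:2] for p in q]])
a=cv2.resize(ims["s"][190:290,290:400],None,fx=5,fy=5,interpolation=2)
b=cv2.resize(ims["t"][195:265,270:400],None,fx=5,fy=5,interpolation=2)
o=np.zeros((500+0,0,3))
cv2.imwrite("pics/zs.png",a);cv2.imwrite("pics/zt.png",b)
E
```

```text
[-0.0347  0.8019  1.4181] [0.0827 0.0609 1.7739]
s [304 247  33  27 499] [320.0561 260.1463] centre [0.5104 0.066  0.016 ]
[[314.     247.       0.5607   0.0342]
 [304.     263.       0.5482   0.1085]
 [326.     273.       0.4631   0.0958]
 [336.     257.       0.4733   0.0223]]
t [285 221  26  27 446] [297.8632 234.0247] centre [0.5107 0.063  0.016 ]
[[303.     221.       0.5576   0.0324]
 [285.     227.       0.5497   0.1064]
 [292.     247.       0.4655   0.0959]
 [310.     241.       0.473    0.0228]]
```

View pics/zs.png

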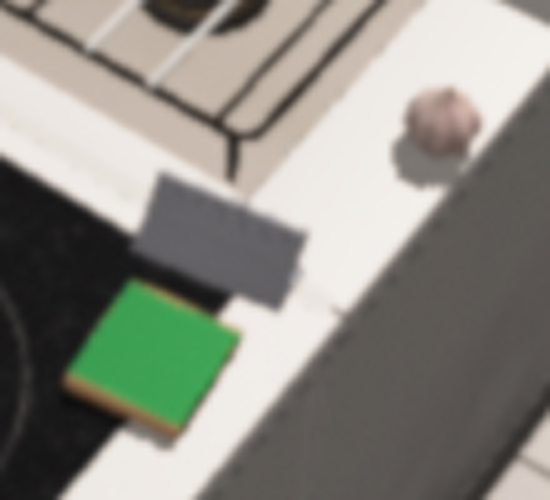

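View pics/zt.png

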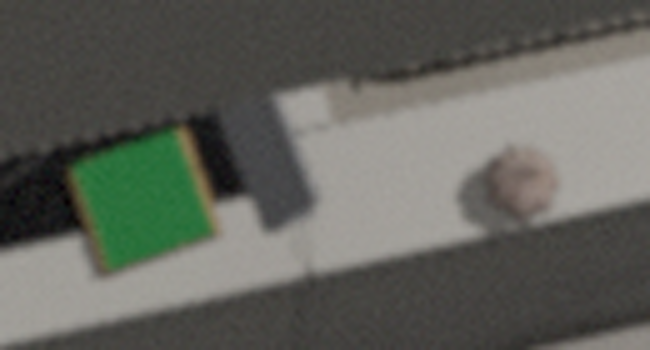

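The zooms show the rest's face as a grey quadrilateral. In scene pixels its toe runs from (316.6,239) to (346,252) and its top from (322,224.4) to (351,237). The garlic is at about (378,214). Next I fit the poses.

Run:
```python
from h import *
from scipy.optimize import least_squares
from scipy.spatial.transform import Rotation as Ro
np.set_printoptions(precision=4,suppress=True)
tx=.0435-.0016
loc=np.array([[0,.06,0],[0,-.06,0],[.044,.06,.045],[.044,-.06,.045]])
def W(p): c,s=np.cos(p[2]),np.sin(p[2]); return loc@np.array([[c,s,0],[-s,c,0],[0,0,1]])+[p[0],p[1],0]
so=np.array([[133,245],[280,310],[160,172],[305,235]])/5+[290,190]; to=np.array([[263,228],[312,208]])/5+[270,195]
f=lambda p:np.r_[(S.proj(W(p))-so).ravel(),(T.proj(W(p)[[1,3]])-to).ravel()]
r=least_squares(f,[.51,.01,-1.4]); print("rest",r.x,np.degrees(r.x[2]),f(r.x))
c,s=np.cos(r.x[2]),np.sin(r.x[2])
st=cv2.imread("pics/scene0.png");tt=cv2.imread("pics/top0.png")
for k,cam,im in(("s",S,st),("t",T,tt)):
    h=cv2.cvtColor(im,cv2.COLOR_BGR2HSV);m=cv2.inRange(h,(50,120,60),(80,255,255))
    n,l,q,ce=cv2.connectedComponentsWithStats(m);i=1+np.argmax(q[1:,4])
    P=np.array([cam.onz(p[::-1],.016)[:2] for p in np.argwhere(l==i)],np.float32)
    R=cv2.minAreaRect(P*1000);print("board",R)
    d=P.mean(0)-r.x[:2];print("centre in rest",[c*d[0]+s*d[1],-s*d[0]+c*d[1]])
gs=np.array([442,122])/5+[290,190];gt=np.array([521,182])/5+[270,195]
print("garlic",tri(S,gs,T,gt),S.onz(gs,.03),T.onz(gt,.03))
for n,u in(("jar1 scene",(288,308)),("jar2",(266,302))): print(n,S.onz(u,.105))
for n,u in(("jar top",(236,258)),("jar",(227,243)),("x",(218,265))): print(n,T.onz(u,.105))
R=Ro.from_rotvec(ctrl.get_state()["tool_rot"]).as_matrix();print(R)
cv2.imwrite("pics/zj.png",np.hstack([cv2.resize(st[270:370,200:310],None,fx=3.6,fy=3.6,interpolation=2),cv2.resize(tt[200:300,180:290],None,fx=3.6,fy=3.6,interpolation=2)]))
```

```text
rest [ 0.5217 -0.0143 -1.4372] -82.34499680386524 [-0.3641  0.3767 -0.3672  0.5979  0.0747 -0.9563  0.768  -0.6016 -0.6615
  1.3823  0.2557 -1.0994]
board ((511.3276062011719, 64.6178970336914), (90.868896484375, 80.08641052246094), 6.834502696990967)
centre in rest [np.float64(-0.08086936770223696), np.float64(-0.00041631538717182455)]
board ((511.08404541015625, 63.53340530395508), (88.70923614501953, 79.65986633300781), 7.632013320922852)
centre in rest [np.float64(-0.07804197173053641), np.float64(-0.0004989983158157872)]
garlic [ 0.4556 -0.2303  0.0132] [ 0.4505 -0.2179  0.03  ] [ 0.4513 -0.2277  0.03  ]
jar1 scene [0.4516 0.3087 0.105 ]
jar2 [0.5184 0.3329 0.105 ]
jar top [0.4519 0.3017 0.105 ]
jar [0.5144 0.3247 0.105 ]
x [0.4413 0.3698 0.105 ]
[[ 0.9468  0.322  -0.0007]
 [ 0.322  -0.9467  0.0016]
 [-0.0001 -0.0017 -1.    ]]
```

View pics/zj.png

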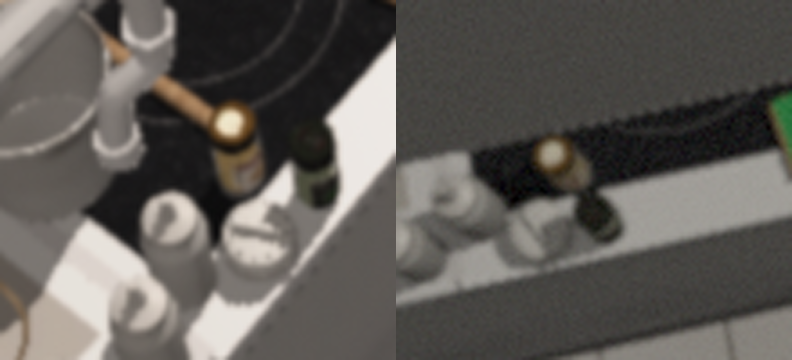

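```bash
cat >> h.py <<'E'
from scipy.spatial.transform import Rotation as Ro
REST=np.array([.5217,-.0143]);A=-1.4372
U=np.array([np.cos(A),np.sin(A)]);V=np.array([-U[1],U[0]])
def rest(x,y): return REST+x*U+y*V
def torest(p): d=np.array(p[:2])-REST; return np.array([d@U,d@V,p[2]])
def to(xy,z,yaw):  # yaw: world angle of tool y (mod pi)
    s=ctrl.get_state();R=Ro.from_rotvec(s["tool_rot"]).as_matrix()
    d=R.T@(np.r_[xy,z]-s["position"]); a=np.arctan2(R[1,1],R[0,1])
    t=-(yaw-a); t=(t+np.pi/2)%np.pi-np.pi/2
    print("at rest-frame",torest(s["position"]).round(4),"yaw",round(a,3),"move",d.round(4),"turn",round(t,3),"or",round(t-np.sign(t)*np.pi,3),"F",s["ft_force"].round(2),"t",s["time"],"q7",s["joint_positions"][6].round(2))
E
python3 - <<'E'
from h import *
print(rest(-.16,0),rest(.05,-.2))
to((.55,-.2),.16,A+np.pi/2)
to(rest(-.165,0),.10,A+np.pi/2)
E
```

```text
[0.50038812 0.14427428] [ 0.33014211 -0.09049432]
at rest-frame [ 0.5536 -0.3899  0.2216] yaw -1.243 move [ 0.4564 -0.283   0.062 ] turn -1.377 or 1.765 F [1.   0.05 0.14] t 0.1 q7 -0.06
at rest-frame [ 0.5536 -0.3899  0.2216] yaw -1.243 move [ 0.5212 -0.6297  0.1226] turn -1.377 or 1.765 F [1.   0.05 0.14] t 0.1 q7 -0.06
```

The manual's scale: shifts go in mm and turns go in units of 0.05 rad. Converting my numbers, -0.63 m is -630, 0.521 m is 521, -1.377 rad is -27.54.

```bash
python3 inch.py '{"tx":[456, 456, 456, 456, 456, 456, 456, 456, 456, 521, 521, 521, 521, 521, 521, 521, 521, 521, 521], "ty":[-283, -283, -283, -283, -283, -283, -283, -283, -283, -630, -630, -630, -630, -630, -630, -630, -630, -630, -630], "tz":[62, 62, 62, 62, 62, 62, 62, 62, 62, 122, 122, 122, 122, 122, 122, 122, 122, 122, 122], "twist":[-14, -14, -14, -14, -14, -14, -14, -14, -14, -27.54, -27.54, -27.54, -27.54, -27.54, -27.54, -27.54, -27.54, -27.54, -27.54], "jaw":[0.6, 0.6, 0.6, 0.6, 0.6, 0.6, 0.6, 0.6, 0.6, 0.6, 0.6, 0.6, 0.6, 0.6, 0.6, 0.6, 0.6, 0.6, 0.6]}' 20
python3 -c "
from h import *
to(rest(-.165,0),.006,A+np.pi/2)"
```

```text
time: 2.0
position: [0.498, 0.1539, 0.0999]
tool_rot: [-2.057, -2.371, -0.001]
ft_force: [0.2, 0.1, 0.2]
grip_width: 0.602
grip_force: 0.0
at rest-frame [-0.1698 -0.0011  0.0999] yaw 0.142 move [-0.0051  0.0011  0.0939] turn 0.008 or -3.133 F [0.2  0.13 0.24] t 2.0 q7 -0.35
```

To row units: 0.094 m is 94, 0.08 m is 80, 0.008 rad is 0.16.

```bash
python3 inch.py '{"tx":[0, 0, 0, -10, -20, -26, -32, -38, -44, -50, -56, -62], "ty":[1, 1, 1, 1, 1, 1, 1, 1, 1, 1, 1, 1], "tz":[50, 80, 94, 94, 94, 94, 94, 94, 94, 94, 94, 94], "twist":[0.16, 0.16, 0.16, 0.16, 0.16, 0.16, 0.16, 0.16, 0.16, 0.16, 0.16, 0.16], "jaw":[0.6, 0.6, 0.6, 0.6, 0.6, 0.6, 0.6, 0.6, 0.6, 0.6, 0.6, 0.6]}'
python3 inch.py '{"tx":[-6, -12, -18, -24, -30, -36], "ty":[0, 0, 0, 0, 0, 0], "tz":[0, 0, 0, 0, 0, 0], "twist":[0, 0, 0, 0, 0, 0], "jaw":[0.6, 0.6, 0.6, 0.6, 0.6, 0.6]}'
python3 - <<'E'
from h import *
to(rest(-.021,0),.006,A+np.pi/2)
a=S.img();b=T.img();cv2.imwrite("pics/p1.png",np.hstack([cv2.resize(a[200:300,280:390],None,fx=3.6,fy=3.6,interpolation=2),cv2.resize(b[185:285,260:370],None,fx=3.6,fy=3.6,interpolation=2)]))
E
```

```text
time: 3.2
position: [0.5088, 0.0877, 0.0064]
tool_rot: [-2.076, -2.357, -0.001]
ft_force: [-0.3, 2.3, -0.2]
grip_width: 0.601
grip_force: 1.4
time: 3.8
position: [0.5134, 0.051, 0.0064]
tool_rot: [-2.077, -2.357, 0.001]
ft_force: [0.8, 1.0, -0.6]
grip_width: 0.601
grip_force: 0.6
at rest-frame [-0.0658  0.0005  0.0064] yaw 0.126 move [-0.0448 -0.0001  0.0004] turn -0.008 or 3.134 F [ 0.79  0.95 -0.56] t 3.8 q7 -0.25
```

View pics/p1.png

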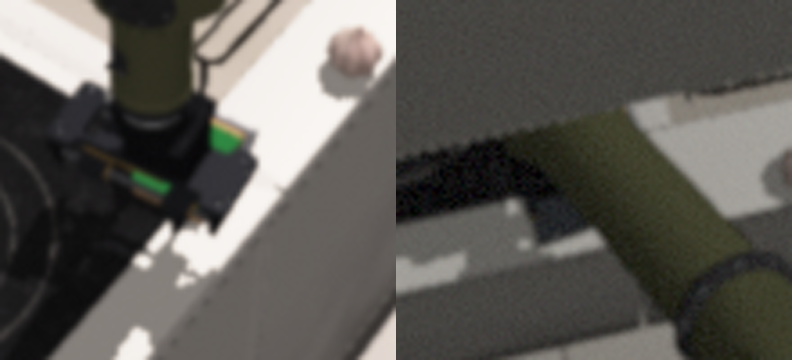

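Tha gripper is over the board, whose far end is already on the slope (green visible at (225,140) and (150,182)). Continuing the push.

To row units: -0.006 m is -6, -0.036 m is -36, -0.008 rad is -0.16.

```bash
python3 inch.py '{"tx":[-6, -12, -18, -24, -30, -36], "ty":[0, 0, 0, 0, 0, 0], "tz":[0, 0, 0, 0, 0, 0], "twist":[-0.08, -0.16, -0.16, -0.16, -0.16, -0.16], "jaw":[0.6, 0.6, 0.6, 0.6, 0.6, 0.6]}'
python3 inch.py '{"tx":[-3, -6], "ty":[0, 0], "tz":[0, 0], "twist":[0, 0], "jaw":[0.6, 0.6]}'
python3 -c "
from h import *
to(rest(-.021,0),.006,A+np.pi/2)"
```

```text
time: 4.5
position: [0.518, 0.0155, 0.0065]
tool_rot: [-2.068, -2.365, 0.0]
ft_force: [-0.0, 0.8, -0.5]
grip_width: 0.6
grip_force: 0.5
time: 4.7
position: [0.5188, 0.0098, 0.0065]
tool_rot: [-2.068, -2.365, 0.0]
ft_force: [-0.7, 0.8, -1.4]
grip_width: 0.596
grip_force: 0.6
at rest-frame [-0.0243  0.0003  0.0065] yaw 0.134 move [-0.0033 -0.0003  0.0005] turn 0.0 or -3.141 F [-0.66  0.81 -1.36] t 4.7 q7 -0.16
```

```bash
for i in 1 2; do python3 inch.py '{"tx":[-1.5, -1.5], "ty":[0, 0], "tz":[0, 0], "twist":[0, 0], "jaw":[0.6, 0.6]}' | egrep 'pos|force'; done
```

```text
position: [0.519, 0.0084, 0.0065]
ft_force: [-0.1, 0.5, 0.3]
grip_force: 0.1
position: [0.5192, 0.0077, 0.0066]
ft_force: [-0.6, 1.9, -0.7]
grip_force: 1.0
```

```bash
python3 inch.py '{"tx":[-1.5, -1.5], "ty":[0, 0], "tz":[0, 0], "twist":[0, 0], "jaw":[0.6, 0.6]}' | egrep 'pos|force'; python3 -c "
from h import *
to(rest(-.021,0),.006,A+np.pi/2)"
```

```text
position: [0.5192, 0.0075, 0.0066]
ft_force: [-0.5, 5.3, -0.1]
grip_force: 2.6
at rest-frame [-0.0219  0.0004  0.0066] yaw 0.135 move [-0.0009 -0.0004  0.0006] turn 0.001 or -3.14 F [-0.49  5.34 -0.07] t 5.3 q7 -0.15
```

Force rose to 5 N exactly at the predicted stop, so the board is flush on the slope. I back off and look.

```bash
python3 inch.py '{"tx":[4, 12, 30, 50, 70, 100, 100, 100], "ty":[0, 0, 0, 0, 0, 0, 0, 0], "tz":[0, 0, 0, -30, -80, -130, -160, -160], "twist":[0, 0, 0, 0, 0, 0, 0, 0], "jaw":[0.6, 0.6, 0.6, 0.6, 0.6, 0.6, 0.6, 0.6]}'|head -2
python3 - <<'E'
from h import *
a=S.img();b=T.img();cv2.imwrite("pics/p2.png",np.hstack([cv2.resize(a[190:290,290:400],None,fx=3.6,fy=3.6,interpolation=2),cv2.resize(b[185:285,260:370],None,fx=3.6,fy=3.6,interpolation=2)]))
# predicted leaning green face corners, rest frame
th=np.radians(47);d=np.array([np.cos(th),np.sin(th)]);n=np.array([-d[1],d[0]]);c=np.array([-3.5,8])/1000
for cam in(S,T):
    print([cam.proj(np.r_[rest(*(np.array([p[0],y]))),p[1]])[0].round(0) for y in(.045,-.045) for p in(c+.008*n,c+.008*n+.084*d)])
to(rest(0,0),.1,A)
E
```

```text
time: 6.1
position: [0.5095, 0.1076, 0.1726]
[array([319., 241.]), array([326., 219.]), array([341., 251.]), array([349., 229.])]
[array([310., 218.]), array([324., 208.]), array([318., 239.]), array([332., 230.])]
at rest-frame [-0.1199  0.001   0.1675] yaw 0.134 move [-0.1198 -0.0012  0.0677] turn -1.57 or 1.571 F [ 0.05 -0.64 -0.15] t 6.2 q7 -0.2
```

View pics/p2.png

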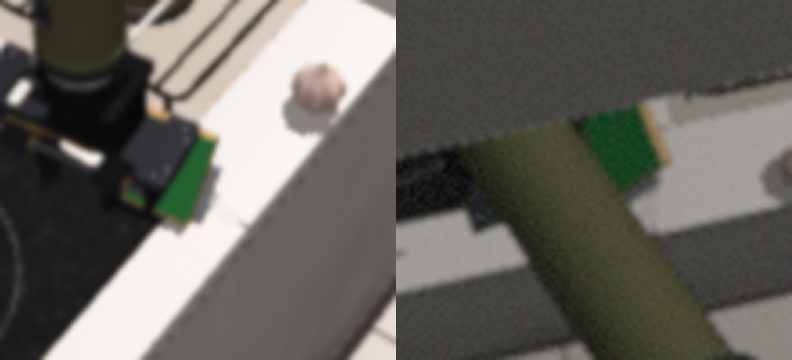

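The board is still leaning: its top-front corner is at scene (350,228), bottom-front (341,252), matching the flush-lean prediction within 1–2 px. Now I straddle its top edge with the fingers, one behind.

To row units: -0.162 m is -162, 0.037 m is 37, -1.57 rad is -31.4.

```bash
python3 inch.py '{"tx":[-162, -162, -162, -162, -162, -162, -162, -162, -162, -162, -162, -162, -162], "ty":[-1, -1, -1, -1, -1, -1, -1, -1, -1, -1, -1, -1, -1], "tz":[37, 37, 37, 37, 37, 37, 37, 37, 37, 37, 37, 37, 37], "twist":[-31.4, -31.4, -31.4, -31.4, -31.4, -31.4, -31.4, -31.4, -31.4, -31.4, -31.4, -31.4, -31.4], "jaw":[0.8, 0.8, 0.8, 0.8, 0.8, 0.8, 0.8, 0.8, 0.8, 0.8, 0.8, 0.8, 0.8]}'
python3 -c "
from h import *
to(rest(.042,0),.052,A)"
```

```text
time: 7.5
position: [0.5258, -0.0564, 0.1283]
tool_rot: [0.204, -3.133, -0.001]
ft_force: [-0.5, -0.1, -0.3]
grip_width: 0.798
grip_force: 0.0
at rest-frame [ 0.0422 -0.0016  0.1283] yaw 1.701 move [-0.0017  0.0002  0.0763] turn -0.004 or 3.138 F [-0.45 -0.09 -0.32] t 7.5 q7 1.61
```

To row units: 0.0763 m is 76.3, 0.065 m is 65, -0.004 rad is -0.08.

```bash
python3 inch.py '{"tx":[-1.7, -1.7, -1.7, -1.7, -1.7, -1.7, -1.7], "ty":[0, 0, 0, -1, -2, -2, -2], "tz":[40, 65, 76.3, 76.3, 76.3, 76.3, 76.3], "twist":[-0.08, -0.08, -0.08, -0.08, -0.08, -0.08, -0.08], "jaw":[0.8, 0.8, 0.8, 0.6, 0.45, 0.45, 0.45]}' 8
python3 -c "
from h import *
to(rest(.030,0),.052,A)"
```

```text
time: 8.2
position: [0.5296, -0.0579, 0.0545]
tool_rot: [-0.214, 3.132, -0.002]
ft_force: [-0.2, -0.0, 0.5]
grip_width: 0.522
grip_force: 0.0
at rest-frame [0.0443 0.002  0.0545] yaw 1.708 move [0.002  0.0143 0.0024] turn 0.003 or -3.138 F [-0.21 -0.02  0.55] t 8.2 q7 1.54
```

```bash
python3 inch.py '{"tx":[2, 2, 2, 2, 2, 2], "ty":[0, 3, 6, 9, 12, 15], "tz":[2, 2, 2, 2, 2, 2], "twist":[0.06, 0.06, 0.06, 0.06, 0.06, 0.06], "jaw":[0.44, 0.44, 0.44, 0.43, 0.43, 0.43]}'
python3 inch.py '{"tx":[0, 0, 0, 0, 0], "ty":[3, 6, 9, 12, 15], "tz":[0, 0, 0, 0, 0], "twist":[0, 0, 0, 0, 0], "jaw":[0.41, 0.4, 0.38, 0.36, 0.35]}'|egrep 'pos|force|width'
python3 - <<'E'
from h import *
to(rest(-.0035,0),.052,A)
a=S.img();b=T.img();cv2.imwrite("pics/p3.png",np.hstack([cv2.resize(a[190:290,290:400],None,fx=3.6,fy=3.6,interpolation=2),cv2.resize(b[185:285,260:370],None,fx=3.6,fy=3.6,interpolation=2)]))
E
```

```text
time: 8.8
position: [0.5246, -0.0429, 0.0513]
tool_rot: [-0.211, 3.134, -0.0]
ft_force: [0.3, -1.0, 0.7]
grip_width: 0.433
grip_force: 0.6
position: [0.5237, -0.0294, 0.0522]
ft_force: [1.3, -3.5, 5.1]
grip_width: 0.403
grip_force: 7.4
at rest-frame [0.0152 0.     0.0522] yaw 1.704 move [0.     0.0187 0.0002] turn -0.0 or 3.141 F [ 1.3  -3.54  5.14] t 9.3 q7 1.49
```

View pics/p3.png

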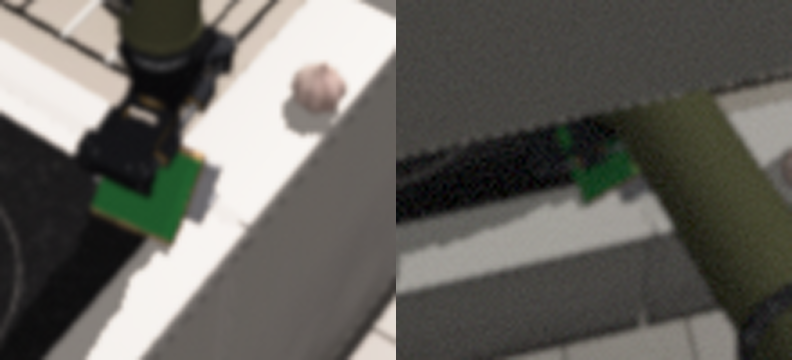

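The foot has slid left: the bottom-front corner is at scene (336,257), so it is about 20 mm off the toe. The board is pinched at roughly 55°. Closing further while moving left should still bring it upright.

```bash
python3 inch.py '{"tx":[0, 0, 0, 0, 0, 0, 0, 0], "ty":[3, 6, 9, 12, 15, 18, 18, 18], "tz":[0, 0, 0, 0, 0, 0, 0, 0], "twist":[0, 0, 0, 0, 0, 0, 0, 0], "jaw":[0.36, 0.33, 0.30, 0.27, 0.25, 0.22, 0.2, 0.18]}' 12
python3 - <<'E'
from h import *
to(rest(-.0035,0),.052,A)
E
```

```text
time: 10.2
position: [0.5223, -0.0119, 0.0529]
tool_rot: [-0.209, 3.131, -0.004]
ft_force: [0.6, -4.5, 8.4]
grip_width: 0.39
grip_force: 11.3
at rest-frame [-0.0023  0.0009  0.0529] yaw 1.704 move [0.0009 0.0012 0.0009] turn -0.0 or 3.141 F [ 0.62 -4.46  8.38] t 10.2 q7 1.45
```

```bash
for i in 1 2; do python3 inch.py '{"tx":[0, 0, 0], "ty":[0, 0, 0], "tz":[-3, -6, -6], "twist":[0, 0, 0], "jaw":[0.2, 0.18, 0.18]}' 15|egrep 'pos|force|width'; done
```

```text
position: [0.5208, -0.0092, 0.0579]
ft_force: [0.2, 1.2, 5.1]
grip_width: 0.344
grip_force: 14.8
position: [0.5196, -0.0102, 0.0632]
ft_force: [0.4, 1.6, 2.5]
grip_width: 0.302
grip_force: 14.1
```

Lifting works: the gap is closing. I'll continue.

```bash
for i in 1 2; do python3 inch.py '{"tx":[0, 0, 0], "ty":[0, 0, 0], "tz":[-3, -6, -6], "twist":[0, 0, 0], "jaw":[0.15, 0.15, 0.15]}' 15|egrep 'pos|force|width'; done
python3 - <<'E'
from h import *
to(rest(-.0035,0),.052,A)
a=S.img();b=T.img();cv2.imwrite("pics/p4.png",np.hstack([cv2.resize(a[190:290,290:400],None,fx=3.6,fy=3.6,interpolation=2),cv2.resize(b[185:285,260:370],None,fx=3.6,fy=3.6,interpolation=2)]))
E
```

```text
position: [0.5202, -0.0107, 0.0695]
ft_force: [-1.0, 0.6, 3.0]
grip_width: 0.26
grip_force: 13.9
position: [0.5204, -0.0107, 0.0757]
ft_force: [-2.4, -0.7, 3.2]
grip_width: 0.211
grip_force: 14.4
at rest-frame [-0.0037 -0.0008  0.0757] yaw 1.705 move [-0.0008 -0.0002  0.0237] turn 0.001 or -3.141 F [-2.4  -0.68  3.21] t 11.4 q7 1.48
```

View pics/p4.png

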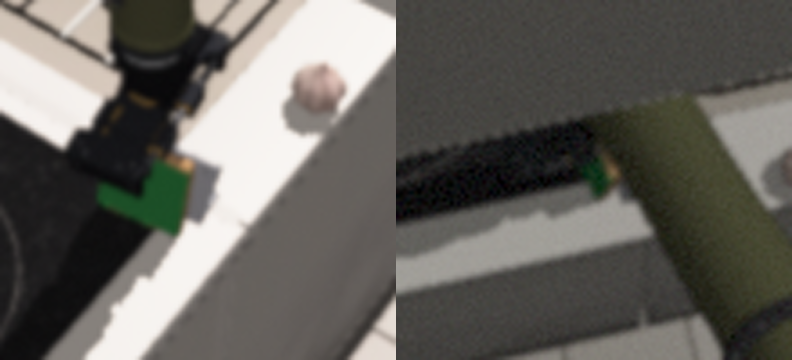

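The board is nearly vertical in the grip: green face on the left, bottom edge near the toe. Next I loosen slightly, lower the fingers along it and lean it left past vertical onto the left finger.

To row units: -0.002 m is -2, -0.001 m is -1.

```bash
python3 inch.py '{"tx":[-1, -1, -1], "ty":[0, 0, 0], "tz":[-2, -2, -2], "twist":[0, 0, 0], "jaw":[0.15, 0.15, 0.15]}' 15|egrep 'pos|force|width'
python3 inch.py '{"tx":[0, 0, 0, 0, 0, 0, 0, 0], "ty":[0, 0, 1, 1, 1, 1, 1, 1], "tz":[0, 0, 4, 8, 14, 20, 26, 26], "twist":[0, 0, 0, 0, 0, 0, 0, 0], "jaw":[0.25, 0.27, 0.28, 0.28, 0.28, 0.28, 0.28, 0.28]}' 15|egrep 'pos|force|width'
python3 -c "
from h import *
to(rest(-.0175,0),.050,A)"
```

```text
position: [0.5213, -0.0104, 0.0773]
ft_force: [-0.2, -0.2, 2.0]
grip_width: 0.196
grip_force: 14.5
position: [0.5202, -0.0093, 0.05]
ft_force: [-0.6, -0.0, 0.2]
grip_width: 0.28
grip_force: 0.0
at rest-frame [-0.0052 -0.0008  0.05  ] yaw 1.705 move [-0.0008  0.0123  0.0001] turn 0.001 or -3.141 F [-0.63 -0.01  0.24] t 12.6 q7 1.45
```

To row units: 0.013 m is 13, 0.012 m is 12.

```bash
python3 inch.py '{"tx":[0, 0, 0, 0, 0, 0, 0], "ty":[2, 4, 6, 8, 10, 12, 13], "tz":[0, 0, 0, 0, 0, 0, 0], "twist":[0, 0, 0, 0, 0, 0, 0], "jaw":[0.28, 0.28, 0.28, 0.29, 0.3, 0.3, 0.3]}'|egrep 'pos|force|width'
python3 inch.py '{"tx":[0, 0, 0, 0, 0, 0, 0, 0], "ty":[1, 2.5, 4, 6, 8, 10, 12, 14], "tz":[0, 0, 0, 0, 0, 0, 0, 0], "twist":[0, 0, 0, 0, 0, 0, 0, 0], "jaw":[0.31, 0.34, 0.37, 0.4, 0.43, 0.46, 0.48, 0.5]}'|egrep 'pos|force|width'
python3 - <<'E'
from h import *
to(rest(-.032,0),.050,A)
a=S.img();b=T.img();cv2.imwrite("pics/p5.png",np.hstack([cv2.resize(a[190:290,280:390],None,fx=3.6,fy=3.6,interpolation=2),cv2.resize(b[185:285,260:370],None,fx=3.6,fy=3.6,interpolation=2)]))
E
```

```text
position: [0.5193, 0.0039, 0.0513]
ft_force: [0.2, -0.4, 0.1]
grip_width: 0.3
grip_force: 0.0
position: [0.5174, 0.0177, 0.0512]
ft_force: [0.4, 0.6, -0.2]
grip_width: 0.49
grip_force: 0.1
at rest-frame [-0.0323 -0.      0.0512] yaw 1.705 move [-0.     -0.0003  0.0012] turn 0.001 or -3.141 F [ 0.4   0.63 -0.23] t 14.1 q7 1.4
```

View pics/p5.png

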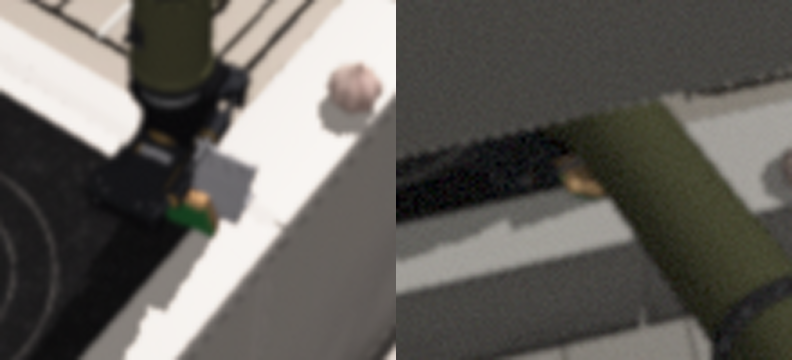

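Pic 5 (10th and last) shows the wood edge now at the right ((195,205) in the crop) and the green facing down-left, so the board leans left on the left finger. Next I open the right finger away while the left one recedes.

The manual's scale: shifts go in mm and turns go in units of 0.05 rad. Converting my numbers, -0.0065 m is -6.5, -0.006 m is -6.

```bash
python3 inch.py '{"tx":[0, 0, 0, 0, 0, 0, 0, 0, 0, 0, 0], "ty":[-0.7, -1.3, -2, -2.7, -3.3, -4, -4.7, -5.3, -6, -6.5, -6.5], "tz":[0, 0, 0, 0, 0, 0, 0, 0, 0, 0, 0], "twist":[0, 0, 0, 0, 0, 0, 0, 0, 0, 0, 0], "jaw":[0.55, 0.6, 0.65, 0.7, 0.75, 0.8, 0.85, 0.9, 0.95, 1.0, 1.0]}'
python3 - <<'E'
from h import *
to(rest(-.026,0),.050,A)
s=S.img();h=cv2.cvtColor(s,cv2.COLOR_BGR2HSV)
m=cv2.inRange(h,(8,70,90),(25,255,255));m[:230]=0;m[290:]=0;m[:,:290]=0;m[:,380:]=0
n,l,q,ce=cv2.connectedComponentsWithStats(m);print([(q[i].tolist()) for i in range(1,n) if q[i][4]>8])
m=cv2.inRange(h,(50,100,30),(80,255,255));n,l,q,ce=cv2.connectedComponentsWithStats(m);print([(q[i].tolist()) for i in range(1,n) if q[i][4]>4])
E
```

```text
time: 15.3
position: [0.5183, 0.0109, 0.0512]
tool_rot: [-0.21, 3.135, -0.0]
ft_force: [0.9, -0.9, 0.3]
grip_width: 0.987
grip_force: 0.1
at rest-frame [-0.0254  0.      0.0512] yaw 1.705 move [0.     0.0006 0.0012] turn 0.0 or -3.141 F [ 0.88 -0.88  0.3 ] t 15.3 q7 1.41
[[329, 247, 11, 7, 38]]
[]
```

To row units: 0.053 m is 53, 0.051 m is 51, 1.57 rad is 31.4.

```bash
python3 inch.py '{"tx":[5.1, 10.1, 15.1, 19.9, 24.5, 28.8, 32.9, 36.6, 39.9, 42.9, 45.5, 47.5, 49.1, 50.3, 50.9, 51, 51], "ty":[1, 2, 4, 6.5, 9.2, 11.9, 15, 18.5, 22.3, 26.4, 30.9, 35.2, 39.8, 44.5, 49.5, 53, 53], "tz":[0, 0, 0, 0, 0, 0, 0, 0, 0, 0, 0, 0, 0, 0, 0, 0, 0], "twist":[2, 4, 6, 8, 10, 12, 14, 16, 18, 20, 22, 24, 26, 28, 30, 31.4, 31.4], "jaw":[1, 1, 1, 1, 1, 1, 1, 1, 1, 1, 1, 1, 1, 1, 1, 1, 1]}'
python3 - <<'E'
from h import *
to(rest(-.078,-.051),.050,A+np.pi/2)
s=S.img();h=cv2.cvtColor(s,cv2.COLOR_BGR2HSV)
m=cv2.inRange(h,(8,60,90),(25,255,255));m[:230]=0;m[290:]=0;m[:,:290]=0;m[:,380:]=0
n,l,q,ce=cv2.connectedComponentsWithStats(m);i=1+np.argmax(q[1:,4]);print(q[i])
cn=max(cv2.findContours((l==i).astype(np.uint8),0,2)[0],key=cv2.contourArea);print(cv2.approxPolyDP(cn,3,True)[:,0].tolist())
# predicted wood face corners for foot xf, theta 47
for xf in(-.0035,-.01):
  for th in (40,50):
    t=np.radians(th);d=np.array([-np.cos(t),np.sin(t)]);nn=np.array([np.sin(t),np.cos(t)]);c=np.array([xf,.008])+.008*nn
    print(xf,th,[S.proj(np.r_[rest(p[0],y),p[1]])[0].round(0).tolist() for y in(.045,-.045) for p in(c,c+.084*d)])
E
```

```text
time: 17.05
position: [0.4606, 0.0574, 0.0514]
tool_rot: [2.065, 2.367, 0.0]
ft_force: [0.2, 0.3, 0.3]
grip_width: 1.0
grip_force: 0.3
at rest-frame [-0.0792 -0.051   0.0514] yaw 0.136 move [-0.0012 -0.      0.0014] turn 0.003 or -3.139 F [0.2  0.31 0.26] t 17.05 q7 -0.14
[324 247  11   5  19]
[[324, 247], [334, 251]]
-0.0035 40 [[320.0, 238.0], [311.0, 243.0], [342.0, 248.0], [334.0, 253.0]]
-0.0035 50 [[320.0, 238.0], [313.0, 239.0], [342.0, 248.0], [336.0, 249.0]]
-0.01 40 [[319.0, 240.0], [310.0, 244.0], [341.0, 250.0], [333.0, 254.0]]
-0.01 50 [[319.0, 240.0], [312.0, 240.0], [342.0, 250.0], [335.0, 250.0]]
```

To row units: 0.03 m is 30, 0.045 m is 45.

```bash
python3 inch.py '{"tx":[1, 2, 3, 4, 5, 6, 7, 8, 9, 10, 11, 12, 12.5, 13, 13.5, 14, 14.5, 15, 15], "ty":[0, 0, 0, 0, 0, 0, 0, 0, 0, 0, 0, 0, 0, 0, 0, 0, 0, 0, 0], "tz":[2, 4, 6, 8, 10, 12, 14, 16, 18, 20, 23, 26, 30, 34, 38, 42, 44, 45, 45], "twist":[0, 0, 0, 0, 0, 0, 0, 0, 0, 0, 0, 0, 0, 0, 0, 0, 0, 0, 0], "jaw":[1, 1, 1, 1, 1, 1, 1, 1, 1, 1, 1, 1, 1, 1, 1, 1, 1, 1, 1]}'
cat > m.py <<'E'
from h import *
to(rest(-.079-.028,-.051),.004,A+np.pi/2)
s=S.img();h=cv2.cvtColor(s,cv2.COLOR_BGR2HSV)
m=cv2.inRange(h,(8,45,70),(26,255,255));m[:235]=0;m[290:]=0;m[:,:290]=0;m[:,355:]=0
n,l,q,ce=cv2.connectedComponentsWithStats(m)
for i in range(1,n):
    if q[i][4]>15:
        cn=max(cv2.findContours((l==i).astype(np.uint8),0,2)[0],key=cv2.contourArea);print(q[i],cv2.approxPolyDP(cn,2.5,True)[:,0].tolist())
for th in (35,25,10,0):
    t=np.radians(th);d=np.array([-np.cos(t),np.sin(t)]);nn=np.array([np.sin(t),np.cos(t)]);c=np.array([-.0035,.008])+.008*nn
    print(th,[S.proj(np.r_[rest(p[0],y),p[1]])[0].round(0).tolist() for y in(.045,-.045) for p in(c,c+.084*d)])
E
python3 m.py
```

```text
time: 19.0
position: [0.4584, 0.0715, 0.006]
tool_rot: [-2.066, -2.366, 0.001]
ft_force: [0.1, -0.0, -0.4]
grip_width: 0.997
grip_force: 0.3
at rest-frame [-0.0935 -0.0513  0.006 ] yaw 0.135 move [0.0135 0.0003 0.002 ] turn 0.001 or -3.14 F [ 0.14 -0.03 -0.39] t 19.0 q7 -0.24
35 [[320.0, 238.0], [310.0, 244.0], [342.0, 248.0], [333.0, 255.0]]
25 [[320.0, 239.0], [309.0, 248.0], [342.0, 249.0], [332.0, 259.0]]
10 [[320.0, 239.0], [308.0, 253.0], [342.0, 249.0], [331.0, 264.0]]
0 [[319.0, 239.0], [308.0, 256.0], [342.0, 249.0], [330.0, 267.0]]
```

Run:
```python
from h import *
for nm,c,r0,r1,c0,c1 in(("S",S,238,272,306,346),("T",T,212,248,286,324)):
    h=cv2.cvtColor(c.img(),cv2.COLOR_BGR2HSV)
    print(nm)
    for r in range(r0,r1,2):
        print(r,"".join(("." if v<40 else "W" if (8<=H<=26 and s_>50) else "G" if 45<H<85 and s_>70 else "#" if v>150 else "-") for H,s_,v in h[r,c0:c1]))
```

```text
S
238 ...-------------------------W-----------
240 .--------------..--------------------...
242 ----------..........--------------......
244 ---------..................WW...........
246 -------..............---.....-..........
248 -------.-----..WWW......................
250 -------------.WWWW......................
252 ....WWWW..----WWWW......................
254 .......WWWWW............................
256 .........W..............................
258 ........W---......WW....................
260 ............----....WWWW--.............-
262 ................---------------......---
264 .................-----------#####-------
266 ...............--------------#######-...
268 ..............-----------#####----#--...
270 ............-----------##########--.....
T
212 --------------------------------------
214 --------------------------------------
216 --------------------------------------
218 ----------------------WWWWW-----------
220 -------------WWW-------WWWWW----------
222 ---------------W--------WWWWW---------
224 -----W---W---------------WWWWW--------
226 -----W-------W------------WWWWW-------
228 ----------------------------WWW-------
230 W----------W------------------WW------
232 -------WWWWWW-------------------------
234 ----W-.-.---W-------------W-----------
236 ------...-.----W----------------------
238 .----...W-..----W------W-------------W
240 ....W......--------W-W----------------
242 ---...-..-...W.W---W-------W----------
244 ---.............-W------W-------------
246 ----.............--W------------------
```

In the printed grids the wooden end edge runs from scene (310,252) to (329,260), a tilt of about 20–25°. Continuing slowly.

```bash
cat > g.py <<'E'
from h import *
print(torest(ctrl.get_state()["position"]))
h=cv2.cvtColor(S.img(),cv2.COLOR_BGR2HSV)
for r in range(246,272,2):
    print(r,"".join(("." if v<40 else "W" if (8<=H<=26 and s_>50) else "G" if 45<H<85 and s_>70 else "#" if v>150 else "-") for H,s_,v in h[r,302:346]))
E
python3 inch.py '{"tx":[0.2, 0.4, 0.6, 0.8, 1, 1.2, 1.4, 1.6, 1.8, 2, 2.2, 2.4, 2.6, 2.8, 3, 3.2, 3.4, 3.6, 3.8, 4], "ty":[0, 0, 0, 0, 0, 0, 0, 0, 0, 0, 0, 0, 0, 0, 0, 0, 0, 0, 0, 0], "tz":[1, 1, 1, 1, 1, 1, 1, 1, 1, 1, 1, 1, 1, 1, 1, 1, 1, 1, 1, 1], "twist":[0, 0, 0, 0, 0, 0, 0, 0, 0, 0, 0, 0, 0, 0, 0, 0, 0, 0, 0, 0], "jaw":[1, 1, 1, 1, 1, 1, 1, 1, 1, 1, 1, 1, 1, 1, 1, 1, 1, 1, 1, 1]}'|egrep 'time|ft'; python3 g.py
```

```text
time: 21.15
ft_force: [-0.3, 1.2, -0.1]
[-0.09752964 -0.05104078  0.00523916]
246 .----------.................................
248 ----------...-.....W.....---------..........
250 -----------------.WWW.......................
252 ....--.....-----.WWWWWW.....................
254 ........WWWWW...--WWWW......................
256 ............WW..............................
258 ...........WW-.....WW.......................
260 ...........WW-----....WWWWW................-
262 ..................----.--------..........---
264 .....................----------###---...----
266 ...................------------#######------
268 ..................-----------------####--..-
270 ................-----------########----.....
```

To row units: 0.004 m is 4, 0.0038 m is 3.8.

```bash
python3 inch.py '{"tx":[0.2, 0.4, 0.6, 0.8, 1, 1.2, 1.4, 1.6, 1.8, 2, 2.2, 2.4, 2.6, 2.8, 3, 3.2, 3.4, 3.6, 3.8, 4], "ty":[0, 0, 0, 0, 0, 0, 0, 0, 0, 0, 0, 0, 0, 0, 0, 0, 0, 0, 0, 0], "tz":[0, 0, 0, 0, 0, 0, 0, 0, 0, 0, 0, 0, 0, 0, 0, 0, 0, 0, 0, 0], "twist":[0, 0, 0, 0, 0, 0, 0, 0, 0, 0, 0, 0, 0, 0, 0, 0, 0, 0, 0, 0], "jaw":[1, 1, 1, 1, 1, 1, 1, 1, 1, 1, 1, 1, 1, 1, 1, 1, 1, 1, 1, 1]}'|egrep 'time|ft'; python3 g.py
```

```text
time: 23.2
ft_force: [-0.2, 0.8, -0.8]
[-0.10152767 -0.05103391  0.00524633]
246 .----------.................W-..............
248 ----------..............---.................
250 ----------.-----.WWW.......----.............
252 ..-------------..WWWW.......................
254 .......WWWW..----WWWWW......................
256 .........WWWWWW...WW........................
258 ...........WWW.WWW..........................
260 ...........W---............................-
262 ...............----....WWWW--............---
264 ....................--------------......----
266 ...................-----------#####---------
268 ..................--------------#######-...-
270 ................-----------######------....-
```

To row units: 0.003 m is 3, 0.00285 m is 2.85.

```bash
python3 inch.py '{"tx":[0.15, 0.3, 0.45, 0.6, 0.75, 0.9, 1.05, 1.2, 1.35, 1.5, 1.65, 1.8, 1.95, 2.1, 2.25, 2.4, 2.55, 2.7, 2.85, 3], "ty":[0, 0, 0, 0, 0, 0, 0, 0, 0, 0, 0, 0, 0, 0, 0, 0, 0, 0, 0, 0], "tz":[0, 0, 0, 0, 0, 0, 0, 0, 0, 0, 0, 0, 0, 0, 0, 0, 0, 0, 0, 0], "twist":[0, 0, 0, 0, 0, 0, 0, 0, 0, 0, 0, 0, 0, 0, 0, 0, 0, 0, 0, 0], "jaw":[1, 1, 1, 1, 1, 1, 1, 1, 1, 1, 1, 1, 1, 1, 1, 1, 1, 1, 1, 1]}'|egrep 'time|ft'; python3 g.py
```

```text
time: 25.25
ft_force: [-0.7, 0.4, -0.7]
[-0.10454022 -0.05105266  0.0052289 ]
246 .----------....-........---------...........
248 ----------..................................
250 ---------...---...W..........---............
252 ---------------.WWWWW.......................
254 ....-......----.WWWWWW......................
256 ........WWWWW....WWWW.......................
258 ...........WWW..............................
260 ..........WW-......WW......................-
262 ..........W...---.....WWWW...............---
264 .................--------------.........----
266 ...................------------###---..-----
268 ..................-------------#######--.---
270 ................-----------####----###-...--
```

To row units: 0.003 m is 3, 0.00285 m is 2.85.

```bash
python3 inch.py '{"tx":[0.15, 0.3, 0.45, 0.6, 0.75, 0.9, 1.05, 1.2, 1.35, 1.5, 1.65, 1.8, 1.95, 2.1, 2.25, 2.4, 2.55, 2.7, 2.85, 3], "ty":[0, 0, 0, 0, 0, 0, 0, 0, 0, 0, 0, 0, 0, 0, 0, 0, 0, 0, 0, 0], "tz":[0, 0, 0, 0, 0, 0, 0, 0, 0, 0, 0, 0, 0, 0, 0, 0, 0, 0, 0, 0], "twist":[0, 0, 0, 0, 0, 0, 0, 0, 0, 0, 0, 0, 0, 0, 0, 0, 0, 0, 0, 0], "jaw":[1, 1, 1, 1, 1, 1, 1, 1, 1, 1, 1, 1, 1, 1, 1, 1, 1, 1, 1, 1]}'|egrep 'time|ft'; python3 g.py
```

```text
time: 27.3
ft_force: [0.2, -0.2, 0.9]
[-0.10752941 -0.05109126  0.00520947]
246 .----------...-.......-------------.........
248 ----------..................................
250 ---------...............---------...........
252 ---------------.WWWW........................
254 ..---....------.WWWWW.......................
256 .......WWWW...--WWWWW.......................
258 ..........WWW...............................
260 ..........WWW....WW........................-
262 .........WW-----....WWWW.................---
264 ................----.--------...........----
266 ...................----------------....-----
268 ..................------------######--------
270 ................-----------------#####-...--
```

```bash
python3 inch.py '{"tx":[0.3, 0.6, 0.9, 1.2, 1.5, 1.8, 2.1, 2.4, 2.7, 3, 3.3, 3.6, 4, 4.5, 5, 5.5, 6, 6.5, 7, 7.5], "ty":[0, 0, 0, 0, 0, 0, 0, 0, 0, 0, 0, 0, 0, 0, 0, 0, 0, 0, 0, 0], "tz":[0, 0, 0, 0, 0, 0, 0, 0, 0, 0, 0, 0, 0, 0, 0, 0, 0, 0, 0, 0], "twist":[0, 0, 0, 0, 0, 0, 0, 0, 0, 0, 0, 0, 0, 0, 0, 0, 0, 0, 0, 0], "jaw":[1, 1, 1, 1, 1, 1, 1, 1, 1, 1, 1, 1, 1, 1, 1, 1, 1, 1, 1, 1]}'|egrep 'time|ft'
cat > g2.py <<'E'
from h import *
for nm,c,r0,r1,c0,c1 in(("S",S,236,276,302,350),("T",T,210,252,280,326)):
    h=cv2.cvtColor(c.img(),cv2.COLOR_BGR2HSV);print(nm)
    for r in range(r0,r1,2):
        print(r,"".join(("W" if (8<=H<=26 and s_>50 and v>40) else "G" if 45<H<85 and s_>70 and v>40 else "." if v<50 else "#" if v>150 else "-") for H,s_,v in h[r,c0:c1]))
E
python3 g2.py
```

```text
time: 29.35
ft_force: [-0.9, 0.2, -0.5]
S
236 ...........---#--........W.W..........---------#
238 ..........................WW.......W..----------
240 .......---...............W.W..........----------
242 ....--------................W........----------#
244 ....-----------..........W.........---.....----#
246 ..--------..............W....W...............-##
248 ..-------.................-W-...............--##
250 -------....................................--###
252 ------..................------.............-####
254 -----....----..WWWW........................-####
256 ...........--.WWWWWW.......................-####
258 ......WWWW.....WWWW........................-####
260 .........WWWWW.............................-----
262 .........WW....WWWW.......................------
264 .........W......WWWWWWWW.................-------
266 ...................--WWWWWWW............--------
268 ..................-------WW---#---.....---------
270 ................-------------######---..--------
272 ..............-----------------######-...-------
274 ............-------------########----.....-----
[... 374 characters left out ...]
---------------WWWWWWWWWWW-----------
226 ----.--WW----------------WWWWWWWWWWW----------
228 ----W-----------------W--WWWWWWWWWWWW---------
230 ----...-.-------------------WWWWWWWWWW--------
232 ----......-W------------------WWWWWWWW--------
234 -----.....-.----------------W---WWWWWW--------
236 -----......-----------------------WWWW--------
238 -----......W.W---W----W------------WWWW-------
240 ..---W.W.W..-..-W---W---------------W---------
242 .............WW...------W--------------------#
244 ---...............------W------W-------------#
246 #--..............W....----------------W----W--
248 #---...................-----------------------
250 ##---................WW...-.--W---W-----------
```

```bash
python3 inch.py '{"tx":[10, 30, 40, 50, 50, 0, -50, -100, -150, -200, -250], "ty":[0, 0, 0, -50, -100, -150, -150, -150, -150, -150, -150], "tz":[0, 0, -30, -80, -130, -150, -150, -150, -150, -150, -150], "twist":[0, 0, 0, 0, 0, 0, 0, 0, 0, 0, 0], "jaw":[1, 1, 1, 1, 1, 1, 1, 1, 1, 1, 1]}'|egrep 'time|pos'
python3 - <<'E'
from h import *
for k,c in(("s",S),("t",T)):
    im=c.img();cv2.imwrite(f"pics/f_{k}.png",im);h=cv2.cvtColor(im,cv2.COLOR_BGR2HSV)
    m=cv2.inRange(h,(8,50,60),(26,255,255));z=np.zeros_like(m);a,b=(300,236) if k=="s" else (280,212)
    z[b:b+45,a:a+52]=m[b:b+45,a:a+52];n,l,q,ce=cv2.connectedComponentsWithStats(z);i=1+np.argmax(q[1:,4]);print(q[i])
    cn=max(cv2.findContours((l==i).astype(np.uint8),0,2)[0],key=cv2.contourArea);P=np.array([c.onz(p[::-1],.014)[:2] for p in np.argwhere(l==i)],np.float32)
    R=cv2.minAreaRect(P*1000);print(R,"centre rest",torest([R[0][0]/1000,R[0][1]/1000,0]),"mean",torest([*P.mean(0),0]))
    print(cv2.approxPolyDP(cn,3,True)[:,0].tolist(),"flat pred",c.proj([np.r_[rest(x,y),.016] for x in(-.0035,-.0875) for y in(.045,-.045)]).round(0).tolist())
    print("green",cv2.inRange(h,(50,100,40),(80,255,255))[b:b+45,a:a+52].sum()//255)
E
```

```text
time: 30.55
position: [0.3397, -0.0899, 0.1515]
[305 241  36  33 700]
((513.2238159179688, 46.79913330078125), (97.4832992553711, 106.19245910644531), 6.368021488189697) centre rest [-0.06168372 -0.00026229  0.        ] mean [-0.06316994 -0.00043301  0.        ]
[[318, 241], [305, 262], [327, 273], [340, 251]] flat pred [[319.0, 239.0], [342.0, 249.0], [308.0, 256.0], [330.0, 267.0]]
green 0
[288 218  31  30 632]
((514.017822265625, 40.45545196533203), (96.0415267944336, 105.78984832763672), 7.112980842590332) centre rest [-0.0552908  -0.00032034  0.        ] mean [-0.0561518  -0.00055615  0.        ]
[[311, 218], [288, 226], [295, 247], [318, 239]] flat pred [[312.0, 217.0], [320.0, 238.0], [292.0, 224.0], [299.0, 245.0]]
green 0
```

The board is flat with the wood up: no green is visible, the outline is 106×96 mm, its centre is at rest (-0.057, 0) and its right end is about 6 mm from the toe. Now the garlic.

Run:
```python
from h import *
for k,c,f,b in(("s",S,"scene0",(365,200,30,30)),("t",T,"top0",(358,218,32,28))):
    im=cv2.imread(f"pics/{f}.png");x,y,w,hh=b;sub=im[y:y+hh,x:x+w].astype(int)
    d=sub[:,:,2]-sub[:,:,1]
    m=(d>14).astype(np.uint8);m=cv2.morphologyEx(m,2,np.ones((2,2)));n,l,q,ce=cv2.connectedComponentsWithStats(m);i=1+np.argmax(q[1:,4])
    cc=ce[i]+[x,y];bb=q[i];mid=(bb[0]+x+bb[2]/2-.5,bb[1]+y+bb[3]/2-.5);print(k,q[i],cc,mid,c.onz(cc,.027)[:2],c.onz(mid,.028)[:2])
    if k=="s": us=cc
    else: print(tri(S,us,T,cc))
xy=np.array([.455,-.222]);to(xy,.15,0);to(rest(-.057,0),.15,0)
print(rest(-.057,0))
```

```text
s [  8   8  14  14 146] [379.35616438 214.36986301] (np.float64(379.5), np.float64(214.5)) [ 0.44878366 -0.22233591] [ 0.44767581 -0.22139065]
t [20 12  3  3  9] [379. 231.] (np.float64(379.0), np.float64(231.0)) [ 0.44927504 -0.24674707] [ 0.44906522 -0.24657096]
[ 0.46071712 -0.25360336 -0.0150441 ]
at rest-frame [ 0.0549 -0.1913  0.1516] yaw 0.127 move [-0.1414  0.0984  0.0019] turn 0.127 or -3.014 F [0.24 0.8  0.01] t 30.65 q7 0.34
at rest-frame [ 0.0549 -0.1913  0.1516] yaw 0.127 move [0.1131 0.1906 0.0016] turn 0.127 or -3.014 F [0.24 0.8  0.01] t 30.65 q7 0.34
[0.51410764 0.04219209]
```

Run:
```python
from h import *
for k,c,f,b in(("s",S,"scene0",(365,200,28,28)),("t",T,"top0",(358,220,30,24))):
    im=cv2.GaussianBlur(cv2.imread(f"pics/{f}.png"),(3,3),0);x,y,w,hh=b;sub=im[y:y+hh,x:x+w].astype(int)
    bg=np.median((sub[:,:,2]-sub[:,:,1]));d=sub[:,:,2]-sub[:,:,1]
    for th in(4,6,8,11):
        m=(d-bg>th).astype(np.uint8);n,l,q,ce=cv2.connectedComponentsWithStats(m);i=1+np.argmax(q[1:,4]);cc=ce[i]+[x,y]
        print(k,th,q[i],cc.round(1),c.onz(cc,.027)[:2].round(4),c.onz(cc,.03)[:2].round(4))
```

```text
s 4 [  6   7  16  15 187] [378.3 213.8] [ 0.4532 -0.2222] [ 0.4522 -0.22  ]
s 6 [  6   7  16  14 171] [378.3 213.6] [ 0.4539 -0.2231] [ 0.4529 -0.2209]
s 8 [  6   7  15  14 154] [378.3 213.5] [ 0.4542 -0.2235] [ 0.4531 -0.2213]
s 11 [  7   8  14  12 126] [378.6 213.3] [ 0.4538 -0.2248] [ 0.4527 -0.2226]
t 4 [ 10   5  14  14 149] [374.3 231. ] [ 0.4535 -0.2288] [ 0.4529 -0.2283]
t 6 [ 11   5  13  13 121] [374.6 230.9] [ 0.4537 -0.2302] [ 0.453  -0.2297]
t 8 [12  6 11 11 94] [375.  230.8] [ 0.4534 -0.2317] [ 0.4528 -0.2312]
t 11 [14  9  8  6 24] [376.1 231.6] [ 0.4494 -0.2352] [ 0.4487 -0.2347]
```

Run:
```python
from h import *
to((.4533,-.2255),.12,A)
```

```text
at rest-frame [ 0.0549 -0.1913  0.1516] yaw 0.127 move [-0.1446  0.0963  0.0319] turn 1.565 or -1.577 F [0.24 0.8  0.01] t 30.65 q7 0.34
```

```bash
python3 inch.py '{"tx":[-50, -145, -145, -145, -145, -145, -145, -145, -145, -145, -145, -145, -145, -145], "ty":[70, 96, 96, 96, 96, 96, 96, 96, 96, 96, 96, 96, 96, 96], "tz":[0, 32, 32, 32, 32, 32, 32, 32, 32, 32, 32, 32, 32, 32], "twist":[3, 31.3, 31.3, 31.3, 31.3, 31.3, 31.3, 31.3, 31.3, 31.3, 31.3, 31.3, 31.3, 31.3], "jaw":[1, 1, 1, 1, 1, 1, 1, 1, 1, 1, 1, 1, 1, 1]}' |egrep 'time|width'
python3 - <<'E'
from h import *
to((.4533,-.2255),.006,A)
E
```

```text
time: 32.05
grip_width: 0.998
at rest-frame [ 0.1948 -0.0943  0.119 ] yaw -1.428 move [-0.0017  0.0054  0.113 ] turn 0.009 or -3.133 F [-0.35  0.51 -0.42] t 32.05 q7 -1.02
```

To row units: 0.09 m is 90, 0.08 m is 80, 0.009 rad is 0.18.

```bash
python3 inch.py '{"tx":[-1.7, -1.7, -1.7, -1.7, -1.7, -1.7], "ty":[5.4, 5.4, 5.4, 5.4, 5.4, 5.4], "tz":[20, 50, 65, 80, 90, 90], "twist":[0.18, 0.18, 0.18, 0.18, 0.18, 0.18], "jaw":[1, 1, 1, 1, 1, 1]}'|egrep 'pos|force'
python3 inch.py '{"tx":[0, 0, 0, 0, 0, 0, 0, 0, 0, 0, 0, 0, 0], "ty":[0, 0, 0, 0, 0, 0, 0, 0, 0, 0, 0, 0, 0], "tz":[8, 16, 23, 23, 23, 23, 23, 23, 23, 23, 23, 23, 23], "twist":[0, 0, 0, 0, 0, 0, 0, 0, 0, 0, 0, 0, 0], "jaw":[1, 1, 1, 1, 0.9, 0.85, 0.8, 0.75, 0.7, 0.65, 0.6, 0.6, 0.6]}' 8
python3 -c "
from h import *
to(rest(-.057,0),.1,A)"
```

```text
position: [0.4521, -0.2254, 0.0277]
ft_force: [-0.2, -0.1, -0.3]
grip_force: 0.0
time: 33.95
position: [0.4532, -0.2261, 0.0061]
tool_rot: [3.135, 0.207, 0.0]
ft_force: [1.1, -1.6, 0.3]
grip_width: 0.645
grip_force: 8.0
at rest-frame [ 0.2007 -0.0961  0.0061] yaw -1.439 move [ 0.0956 -0.2579 -0.094 ] turn -0.002 or 3.14 F [ 1.07 -1.59  0.35] t 33.95 q7 -1.01
```

To row units: -0.09 m is -90, -0.03 m is -30.

```bash
python3 inch.py '{"tx":[0, 0, 0, 0, 10, 20, 30, 41, 52, 63, 74, 85, 92, 95.6, 95.6, 95.6], "ty":[0, 0, 0, 0, -20, -50, -80, -110, -140, -170, -200, -230, -250, -258, -258, -258], "tz":[-10, -30, -60, -90, -94, -94, -94, -94, -94, -94, -94, -94, -94, -94, -94, -94], "twist":[0, 0, 0, 0, 0, 0, 0, 0, 0, 0, 0, 0, 0, 0, 0, 0], "jaw":[0.6, 0.6, 0.6, 0.6, 0.6, 0.6, 0.6, 0.6, 0.6, 0.6, 0.6, 0.6, 0.6, 0.6, 0.6, 0.6]}'
python3 - <<'E'
from h import *
to(rest(-.057,0),.022,A)
P=ctrl.get_state()["position"]
for k,c in(("s",S),("t",T)):
    im=c.img();cv2.imwrite(f"pics/h_{k}.png",im);u,v=c.proj(P+[0,0,.019])[0].astype(int)
    sub=im[v-15:v+20,u-20:u+20].astype(int)
    print(k,u,v)
    for r in range(0,35,2):print(v-15+r,"".join("W" if (p[2]-p[0]>55) else "P" if(p[2]>110 and p[2]-p[1]>8) else "#" if p.min()>130 else "." if p.max()<55 else "-" for p in sub[r]))
E
```

```text
time: 35.55
position: [0.5138, 0.0409, 0.1001]
tool_rot: [3.134, 0.205, -0.001]
ft_force: [0.6, -0.5, -0.1]
grip_width: 0.648
grip_force: 8.0
at rest-frame [-0.0557 -0.0004  0.1001] yaw -1.44 move [ 0.0005 -0.0013  0.0781] turn -0.003 or 3.138 F [ 0.57 -0.48 -0.1 ] t 35.55 q7 -1.59
s 323 237
222 ######P-.......................----.--PP
224 ########.....................-------PPPP
226 ######P-.....................----PPPPPPP
228 P#####-.....................---###PPPP##
230 .----......................-----########
232 ........................------------####
234 .......................-----------------
236 .........................---------------
238 ..........................--------------
240 .........................---------------
242 ........................----------------
244 ....................-----P--------------
246 ...................-WWWWWWWPP-----------
248 ..................-WWWWWWWWWWWWPPP------
250 ........-WWWWW-...-WWWWWWWWWWWWWWWWPPP##
252 .......-WWWWWWWWWWWWWWWWWWWWWWWWWWWWWWP#
254 ......PWWWWWWWWWWWWWWWWWWWWWWWWWWWWWWP##
256 ....-WWWWWWWWWWWWWWWWWWWWWWWWWWWWWWW####
t 302 225
210 ----------------------------------------
212 ----------------------------------------
214 ----------------------------------------
216 ----------------------------------------
218 ----------------------------------------
220 -----------------.----------------------
222 --------.............-------------------
224 ......................------------------
226 ........................----------------
228 ........................----.-----------
230 .........................--.------------
232 ..............---...........------------
234 ..............----..........------------
236 ..........------PP-.........---.--------
238 ..........------WWP-.........-----------
240 .........-------PWP--..........---------
242 ----------------PPWW--.........---------
244 --------------PWWWWWP-.........---------
```

To row units: -0.001 m is -1, 0.076 m is 76, -0.003 rad is -0.06.

```bash
python3 inch.py '{"tx":[0, 0, 0, 0, 0, 0, 0, 0, 0], "ty":[-1, -1, -1, -1, -1, -1, -1, -1, -1], "tz":[20, 40, 55, 65, 70, 73, 75, 76, 76], "twist":[-0.06, -0.06, -0.06, -0.06, -0.06, -0.06, -0.06, -0.06, -0.06], "jaw":[0.6, 0.6, 0.6, 0.6, 0.6, 0.6, 0.6, 0.6, 0.6]}'|egrep 'time|pos|ft'
python3 inch.py '{"tx":[0, 0, 0, 0], "ty":[0, 0, 0, 0], "tz":[0.5, 1, 1.3, 1.3], "twist":[0, 0, 0, 0], "jaw":[0.6, 0.6, 0.6, 0.6]}'|egrep 'time|pos|ft'
```

```text
time: 36.55
position: [0.5142, 0.0434, 0.0243]
ft_force: [0.8, 0.9, -0.1]
time: 36.95
position: [0.5139, 0.0433, 0.0227]
ft_force: [0.1, -0.1, -1.4]
```

To row units: 0.0008 m is 0.8, 0.0004 m is 0.4.

```bash
python3 inch.py '{"tx":[0, 0, 0, 0], "ty":[0, 0, 0, 0], "tz":[0.4, 0.8, 0.8, 0.8], "twist":[0, 0, 0, 0], "jaw":[0.6, 0.6, 0.6, 0.6]}'|egrep 'time|pos|ft'
```

```text
time: 37.35
position: [0.5139, 0.0433, 0.0219]
ft_force: [-0.2, 0.1, -1.0]
```

```bash
python3 inch.py '{"tx":[0, 0, 0, 0, 0, 0, 0, 0, 0, 0, 0, 0, 0, 0, 0, 0], "ty":[0, 0, 0, 0, 0, 0, 0, 0, 0, 0, 0, 0, 0, 0, 0, 0], "tz":[0.3, 0.3, 0.3, 0.3, 0.3, 0.3, 0.3, 0.3, 0.3, 0.3, 0.3, -10, -30, -60, -100, -120], "twist":[0, 0, 0, 0, 0, 0, 0, 0, 0, 0, 0, 0, 0, 0, 0, 0], "jaw":[0.64, 0.65, 0.66, 0.67, 0.69, 0.72, 0.76, 0.82, 0.9, 1, 1, 1, 1, 1, 1, 1]}'|egrep 'time|ft|width'
python3 inch.py '{"tx":[0, 0, 0, -50, -100, -120, -120, -120, -120], "ty":[30, 80, 130, 180, 230, 280, 280, 280, 280], "tz":[-30, -40, -40, -40, -40, -40, -40, -40, -40], "twist":[0, 0, 0, 0, 0, 0, 0, 0, 0], "jaw":[1, 1, 1, 1, 1, 1, 1, 1, 1]}'|egrep 'time|pos'
python3 - <<'E'
from h import *
for k,c in(("s",S),("t",T)):
    im=c.img();cv2.imwrite(f"pics/e_{k}.png",im);u,v=c.proj(np.r_[rest(-.057,0),.043])[0].astype(int)
    print(k,u,v,"upright-silhouette pred",c.proj([np.r_[rest(-.057,0),z] for z in(.016,.043,.075)]).round(0).tolist())
    for r in range(v-22,v+24,2):print(r,"".join("W" if (p[2]-p[0]>55) else "P" if(p[2]>90 and p[2]-p[1]>5) else "#" if p.min()>130 else "." if p.max()<55 else "-" for p in im[r,u-26:u+26].astype(int)))
E
```

```text
time: 38.95
ft_force: [0.6, 0.4, -0.4]
grip_width: 1.001
time: 39.85
position: [0.4322, -0.2511, 0.1827]
s 323 250 upright-silhouette pred [[323.0, 255.0], [323.0, 251.0], [323.0, 245.0]]
228 ...--PPP########PP#PP#PP---------##PP##PPPPPPP######
230 .......-PPP##########PP#--------------##PPPP########
232 ..........-PPP#######P#--------------------#PPPP####
234 .............--PPP##P#-------------------------##PPP
236 ................---P#-------------------------------
238 ...................---------------------------------
240 ....................--------------------------------
242 ....................-WWWPPP-------------------------
244 ...................PWWWWWWPPPPPP--------------------
246 .................-PWWPPPPPPPPPPPPPPP---------------#
248 ................PWWPPPPPPPPPPPPPWWWWWPPPP---------#P
250 ..............-WWWPPPPPPPPPPPPPPPWWWWWWWWPPPP----PP#
252 .............-WWWWPPPPPPPPPPPPPPPPWWWWWWWWWWPPPPPP##
254 ............PWWWWWPPPPPPPPPPPPPPPWWWWWWWWWWPP#######
256 ..........-WWWWWWWPPPPPPPPPPPPPPWWWWWWWWWWP#########
258 .........PWWWWWWWWPPPPPPPPPPPPPWWWWWWWWWP###########

[... 1092 characters left out ...]
WWWP-.----------
230 .............-PPPPP--PPPPPPPPPPPPPPPWWWWP.----------
232 .............--PP----PPPPPPPPPPPPPPPWWWWP-.---------
234 ..............---PP----PPPPPPPPPPPPWWWWWWPP---------
236 ...............--P-------PPPPPPPPPWWWWWWWPPP--------
238 ................-PPPPP-P-PPPPPPWWWWWWWWWWWPP#-------
240 ...........------PPPPPPPPWWWWWWWWWWWWWPPPPP###------
242 ..--------#####--PPWWWWWWWWWWWWWPPPPPP-#############
244 -###############-PPPWWWWWWWPPPPP-###################
246 ################--PPPPPPPP-#######################--
248 #################-----###################-----------
250 ###################################-----------------
252 ############################------------------------
```

The garlic stands on the middle of the wood, within about 2 px of the predicted upright position in both views. Handing in.

```bash
python3 -c "
from bench import ctrl
print(ctrl.close_job())"
```

```text
the job is handed in; nothing more can be done
None
```

The job is handed in at about 40 s of robot time: the board lies flat, wooden side up, about 6 mm in front of the rest's slope, and the garlic stands on its middle. I had used all 10 picture views, so I checked the end state only from colour masks and pixel grids, and did not see the board's last few degrees of lowering.

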